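Shim the alignment post and set its knurled cap

TASK

Take the loose slotted spacer by its grip tab and slide it under the raised knurled cap, slot fully home round the stud, so that it lies flat and squarely on top of the spacer already there. Then screw the cap down (clockwise from above) until it bottoms out, back it off a quarter turn, and finish still gripping the cap at that setting, not letting go. Keep the pile square, and leave the petri dish, the white bottle and the timer where they are.

Things in the scene. Friction and masses are not known exactly. Their poses are not given: they have to be found in the camera images.
- post: alignment post, fixed to the deck: grey block 130 (x) x 44 (y) x 20 mm high with an upright steel stud, 12 mm in diameter. Origin on the stud's axis at deck level; the block reaches from 35 mm beyond the stud (+x) to 95 mm before it (-x). z up. Spacers go on from the -x side, moving along +x.
- lower_spacer: plain flat aluminium spacer, 130 x 44 x 5 mm, lying loose on the post's block with its slot round the stud. Origin at its underside, at the place of the slot where the stud's axis belongs; the plate reaches from x = -105 to x = +25 mm, the slot is 17 mm wide, open at the +x end, and ends at x = -8 mm.
- loose_spacer: the loose spacer, lying on the deck: the same slotted plate (130 x 44 x 5 mm, same origin and axes, 0.11 kg) with an upright grip tab on it: tab 30 mm long (x), 12 mm thick (y), from z = 5 to z = 43 mm, centred at x = -80 mm, y = 0. Squarely home, its axes match the post's and its origin is on the stud's axis 25 mm above the deck.
- knurled_cap: the steel knurled cap on the post's stud, 36 mm in diameter, 34 mm high, closed on top with a small raised line on it (its turning is cap_turn, this frame only rises and sinks). Origin on the axis at the centre of the cap's underside; bottomed out the underside is 30.5 mm above the deck, and the thread lifts it 18 mm per turn, so the underside is 9 to 12 mm higher at the start.
- cap_turn (a joint): angle of the cap on its thread, rad: 0 = bottomed out (hard stop), growing as it is unscrewed, anticlockwise seen from above; starts between 3.3 and 4.1, upper stop 4.7; friction of about 0.2 N m, so it stays where it is left and does not yield to a light push from above.
- petri_dish: covered clear petri dish, 62 mm across, 14 mm high, beside the work; origin under its centre. Leave alone.
- wash_bottle: small white screw-cap bottle, 40 mm across, 76 mm high; origin under its centre. Leave alone.
- timer: white bench timer with three keys, 46 x 58 x 18 mm; origin under its centre. Leave alone.

How it is judged:
On the way, in this order (a step that is already met when the one before it is completed fails the run):
1. the loose spacer lies squarely on the lower one, slot home round the stud, cap still raised (x of loose_spacer in the frame of post between -0.005 and 0.005 m and y of loose_spacer in the frame of post between -0.005 and 0.005 m and z of loose_spacer in the frame of post between 0.023 and 0.027 m and x of loose_spacer in the frame of lower_spacer between -0.006 and 0.006 m and y of loose_spacer in the frame of lower_spacer between -0.005 and 0.005 m and angle between the x axis of loose_spacer and the x axis of lower_spacer, either way round below 0.09 rad and angle between the x axis of loose_spacer and the x axis of post, either way round below 0.09 rad and angle between loose_spacer's own z axis and vertical below 0.06 rad and x of lower_spacer in the frame of post between -0.005 and 0.005 m and z of lower_spacer in the frame of post between 0.018 and 0.022 m and value of joint cap_turn above 2.9 rad and linear speed of loose_spacer below 0.02 m/s and contact force between the fingers and loose_spacer below 0.5 N), for 0.2 s.
2. the cap is screwed down until it bottoms out over the square pile (x of loose_spacer in the frame of post between -0.005 and 0.005 m and y of loose_spacer in the frame of post between -0.005 and 0.005 m and z of loose_spacer in the frame of post between 0.023 and 0.027 m and x of loose_spacer in the frame of lower_spacer between -0.006 and 0.006 m and y of loose_spacer in the frame of lower_spacer between -0.005 and 0.005 m and angle between the x axis of loose_spacer and the x axis of lower_spacer, either way round below 0.09 rad and angle between the x axis of loose_spacer and the x axis of post, either way round below 0.09 rad and angle between loose_spacer's own z axis and vertical below 0.06 rad and x of lower_spacer in the frame of post between -0.005 and 0.005 m and z of lower_spacer in the frame of post between 0.018 and 0.022 m and value of joint cap_turn below 0.12 rad), for 0.1 s.
At the end, for the whole second after the job is handed in: The cap stands a quarter turn (1.27 to 1.87 rad) above its stop, at rest and gripped by the fingers (more than 2 N); the loose spacer, no longer touched, lies flat on the lower one, both slots home on the stud within 5 mm, level, and square to each other and to the post within 0.09 rad (x of loose_spacer in the frame of post between -0.005 and 0.005 m and y of loose_spacer in the frame of post between -0.005 and 0.005 m and z of loose_spacer in the frame of post between 0.023 and 0.027 m and x of loose_spacer in the frame of lower_spacer between -0.006 and 0.006 m and y of loose_spacer in the frame of lower_spacer between -0.005 and 0.005 m and angle between the x axis of loose_spacer and the x axis of lower_spacer, either way round below 0.09 rad and angle between the x axis of loose_spacer and the x axis of post, either way round below 0.09 rad and angle between loose_spacer's own z axis and vertical below 0.06 rad and x of lower_spacer in the frame of post between -0.005 and 0.005 m and z of lower_spacer in the frame of post between 0.018 and 0.022 m and value of joint cap_turn between 1.27 and 1.87 rad and velocity of joint cap_turn between -0.1 and 0.1 rad/s and contact force between the fingers and knurled_cap above 2 N and contact force between the fingers and loose_spacer below 0.5 N); the arm keeps its last pose, push and grip.
It fails at once if a bystander (petri dish, white bottle, timer) is shifted by more than 15 mm (distance of any of petri_dish, wash_bottle, timer from where it was at the start of the episode above 0.015 m).
It also fails if it takes over 72 s, if anything falls off the work surface, if the arm or the gripper's body presses on something with over 40 N, if the wrist force passes 120 N, or if a joint passes its speed limit or range.

ROBOT

A 6-joint arm with a two-finger parallel gripper is mounted at the origin on a cart in front of the work surface, level with it; the furniture and walls round the work are solid. World frame = base frame: x ahead of the robot, y to its left, z up, the work surface at z = 0. Lengths are in m, angles in rad, forces in N, time in s.
With the tool pointing down it reaches from about 0.375 to 0.9 m from the base axis. Payload 3.1 kg.
Tool frame: the origin (TCP) lies between the finger pads; the fingertips stand 8 mm ahead of it and the grasp point (between the pads) lies 11 mm behind it; z points along the fingers, y is the line along which they close (so a half turn about z gives the same grasp; the last joint's range is limited). The gripper opens to 87 mm and grips with 3 to 60 N. Pads are 19 mm wide; open, the fingers measure 117 mm over their backs; the gripper's body (75 mm by 190 mm) begins 51 mm behind the grasp point.
Start: joints at [-1.506, 0.527, 1.433, -0, 1.181, -0.178], TCP at [0.15, -0.607, 0.208] pointing down, gripper open.
Joint ranges: [-3.08, 3.08], [-0.75, 2.2], [0.22, 2.44], [-1.43, 4.57], [0, 2.65], [-2.85, 2.85]. Speed limits (rad/s): [2.79, 2.79, 3.14, 3.14, 3.14, 3.14].

INTERFACE

Orientations are given as a unit quaternion [x, y, z, w].
In Python, from rig import robot, vision, job gives the robot as it stands.
- The arm moves only by the shell command python3 -m handwheel 'ROWS' [OPENING] [FORCE]. ROWS is JSON, a list of rows, each a list of 4 numbers: the shift along the tool's x, y, z as a fraction of full scale, then the turn about the tool's z as a fraction of full scale. A call has 1 to 20 rows; each row is the pose to reach, as a shift and turn from the pose commanded when the call began, along the tool's axes at that moment, turning the shorter way round; what a row does not reach only later rows make up. Full scale, the value 1, is 300 mm for a shift and 2 pi rad for a turn. A row lasts 1/12 s, in which the tool goes at most 41.7 mm and 7.16 degrees, less where a joint would pass 70% of its speed; a pose out of reach is approached as far as the arm can. A call with a number of a shift or a turn outside -1 to 1 is refused whole. A call with a gripper value outside its range is refused whole. OPENING is the opening in per cent of the stroke, from 0 (shut) to 100 (fully open), set as the call begins (- or left out, the last holds). The fingers move at their own pace and stop on an object; FORCE is the grip in N (left out, the last holds). Time passes only in rows, so rows that repeat a pose let the fingers close. It gives the time, the measured TCP pose, the force, the opening and the grip force at its end, in the units of the state.
- robot.get_obs(): the state, without advancing time (a new reading comes with each control period).
- vision.camera(name): name is "side" or "top" or "wrist"; returns a dict with "frame" (400x640x3 uint8, red, green, blue), "K" (3x3 intrinsics, pixels), "k1" (the pictures are not rectified: a ray, as slopes to the right and down, at radius r is drawn at 1 + k1 r^2 times it, then the intrinsics apply), "cam_to_world" (4x4, takes a point from camera to world coordinates); the wrist camera has in their place "hand_eye" (4x4, takes a point from camera to tool coordinates, whose origin is the TCP and whose axes are the flange's). Camera axes: x right, y down, z forward; pixel columns grow to the right and rows downward; lengths in m; the calibration is good to about 2 mm. A picture is of the moment at which its call begins: read the wrist's pose just before it. There is no depth.
- job.hand_in(): hands the job in; it is judged then, once.
Trained networks look in the newest picture that a camera, given by its name, has taken for a name from the list of things; names that differ only in an ending like _2 or _b are one class to them, and where a whole thing is asked for, a point or a joint stands for the part that bears it (a point fixed in the world has none). Each returns a list of dicts, best first, with "conf" (0 to 1); they miss things now and then, are a little off and sometimes report something else, mostly with a low value. They report only what shows in the picture. A call takes as long as a camera call.
- vision.look_for(camera, label): "point" ([row, column] in pixels, amid what is visible of it).
- vision.outline_of(camera, label): "mask" (400x640 bool, what is visible of it) and "point" ([row, column] in pixels, amid what is visible of it).
The state is a dict: "time": time; "q": joint angles; "joint_velocities": joint speeds; "joint_torque": joint torques, N m; "position": TCP position; "tool_rot": TCP orientation; "ft_force": force on the tool from outside, world axes, zero at the start; "moment": the same for the moment, N m; "grip_width": finger opening in m; "grip_force": force on a finger pad.
Only numpy, scipy, OpenCV 4.12 (cv2) and the standard library are available. Lean on these libraries where they do the work, as an engineer would, in place of code of your own. Each camera call takes 0.05 s, during which the arm holds its last target. There are 200 camera calls.

## Working session

There is one attempt and no reset: what is moved stays moved. The work goes in short steps, Python scripts to look and compute and a shell command to move; the robot and the scene stay as the last step left them, time stands still between calls to the robot, and variables do not carry over. Pictures are saved under pics/ and viewed, at most 10 in all, crops included, and the job is handed in when it is done.

```bash
ls; mkdir -p pics
cat > h.py <<'E'
import numpy as np, cv2, json
from rig import robot, vision, job
from scipy.spatial.transform import Rotation as R
def cam(name):
    o=robot.get_obs(); c=vision.camera(name)
    if 'cam_to_world' in c: T=np.array(c['cam_to_world'])
    else:
        W=np.eye(4); W[:3,:3]=R.from_quat(o['tool_rot']).as_matrix(); W[:3,3]=o['position']; T=W@np.array(c['hand_eye'])
    c['T']=T; c['K']=np.array(c['K']); return c
def ray(c,rc):
    K=c['K']; u=(rc[1]-K[0,2])/K[0,0]; v=(rc[0]-K[1,2])/K[1,1]
    p=cv2.undistortPoints(np.array([[[u,v]]],float),np.eye(3),np.array([c['k1'],0,0,0,0.]))[0,0]
    return c['T'][:3,3], c['T'][:3,:3]@np.array([p[0],p[1],1])
def at_z(c,rc,z):
    o,d=ray(c,rc); return o+d*(z-o[2])/d[2]
def proj(c,P):
    q=np.linalg.inv(c['T'])@np.r_[P,1]; x,y=q[0]/q[2],q[1]/q[2]; s=1+c['k1']*(x*x+y*y)
    return np.array([c['K'][1,1]*y*s+c['K'][1,2], c['K'][0,0]*x*s+c['K'][0,2]])
def save(c,n): cv2.imwrite('pics/'+n+'.png',c['frame'][:,:,::-1])
E
python3 - <<'E'
from h import *
np.set_printoptions(precision=4,suppress=True)
o=robot.get_obs(); print(o)
ims=[]
for n in ['top','side','wrist']:
    c=cam(n); ims.append(c['frame']); print(n,c['T'],c['K'][0,0],c['k1'])
    for l in ['post','lower_spacer','loose_spacer','knurled_cap','petri_dish','wash_bottle','timer']:
        for r in vision.look_for(n,l)[:2]: print(l,np.round(r['point']),round(r['conf'],2),at_z(c,r['point'],0.02))
save({'frame':ims[0]},'top0');save({'frame':ims[1]},'side0')
E
```

```text
pics
{'time': 0.0, 'q': array([-1.5065,  0.5285,  1.4338, -0.    ,  1.1814, -0.1785]), 'joint_velocities': array([-0.0008,  0.0005, -0.0003, -0.0015, -0.0012, -0.0004]), 'joint_torque': array([  0.0002, -44.0047, -17.6593,   0.0633,   0.058 ,  -0.0001]), 'position': array([ 0.1503, -0.6059,  0.2075]), 'tool_rot': array([ 0.9926,  0.1211,  0.    , -0.0011]), 'ft_force': array([ 0.426 , -0.2845,  0.3152]), 'moment': array([0.0107, 0.0153, 0.0324]), 'grip_force': 0.0, 'grip_width': 0.08706474105563553}
top [[-0.0231 -0.9906  0.1351  0.5003]
 [-0.9997  0.0243  0.0073 -0.0634]
 [-0.0105 -0.1349 -0.9908  1.1363]
 [ 0.      0.      0.      1.    ]] 478.44843171431745 -0.102444090278801
post [209. 269.] 0.77 [0.6297 0.0679 0.02  ]
loose_spacer [234. 393.] 0.76 [ 0.5622 -0.2217  0.02  ]
knurled_cap [209. 267.] 0.48 [0.6293 0.0739 0.02  ]
petri_dish [169. 357.] 0.89 [ 0.7202 -0.1421  0.02  ]
petri_dish [210. 270.] 0.47 [0.6263 0.0666 0.02  ]
wash_bottle [165. 403.] 0.63 [ 0.7273 -0.2525  0.02  ]
timer [178. 224.] 0.63 [0.7066 0.1744 0.02  ]
side [[-0.9519 -0.1542  0.2647  0.4438]
 [-0.3062  0.4937 -0.8139  0.6372]
 [-0.0052 -0.8558 -0.5172  0.5045]
 [ 0.      0.      0.      1.    ]] 388.6716327739785 -0.09415662242931486
post [250. 328.] 0.68 [0.6206 0.0635 0.02  ]
post [169. 322.] 0.31 [ 0.7415 -0.2695  0.02  ]
lower_spacer [260. 352.] 0.89 [0.567  0.0774 0.02  ]
loose_spacer [190. 383.] 0.94 [ 0.5592 -0.203   0.02  ]
loose_spacer [284. 257.] 0.65 [0.7125 0.1913 0.02  ]
knurled_cap [238. 326.] 0.96 [0.6356 0.0248 0.02  ]
petri_dish [198. 311.] 0.7 [ 0.7183 -0.1175  0.02  ]
wash_bottle [168. 320.] 0.76 [ 0.7462 -0.2725  0.02  ]
timer [285. 258.] 0.9 [0.7098 0.1928 0.02  ]
wrist [[ 0.2405 -0.932  -0.2712  0.2249]
 [-0.9707 -0.2311 -0.0667 -0.5887]
 [-0.0005  0.2793 -0.9602  0.385 ]
 [ 0.      0.      0.      1.    ]] 302.9442094447987 -0.032491300175558
```

View pics/top0.png

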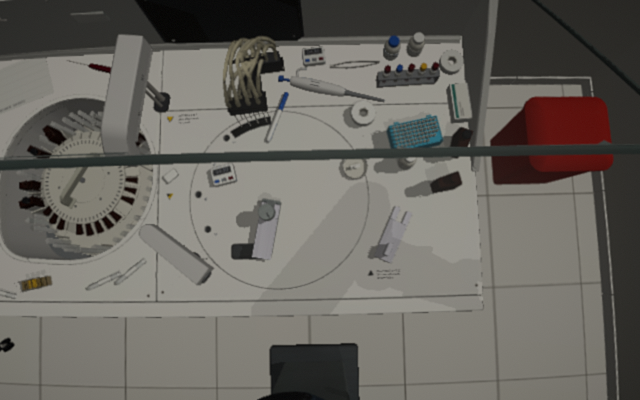

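View pics/side0.png

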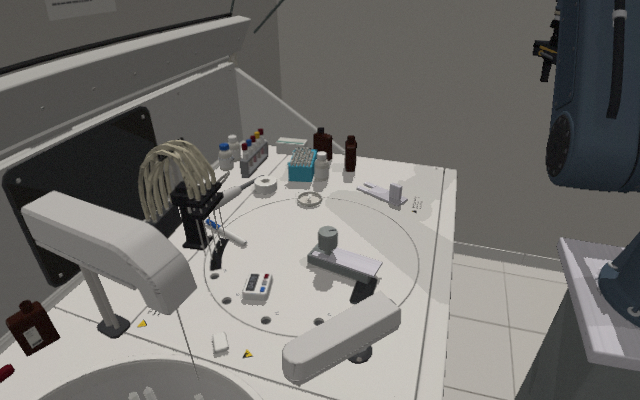

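The top view shows the post, with its cap near (209,266) and the block running down to (258,262). The loose spacer runs from (207,402) to (262,385), with its tab on the near end. The side view agrees: cap at (238,327), tab at (192,396), slot on the far side. Next I'll go above the loose spacer.

```bash
python3 -m handwheel '[[1,-0.64,0,0],[1,-0.64,0,0],[1,-0.64,0,0],[1,-0.64,0,0],[1,-0.64,0,0],[1,-0.64,0,0],[1,-0.64,0,0],[1,-0.64,0,0],[1,-0.64,0,0],[1,-0.64,0,0],[1,-0.64,0,0]]' 100 && python3 -m handwheel '[[0.5,-0.33,0,0],[0.5,-0.33,0,0],[0.5,-0.33,0,0],[0.5,-0.33,0,0],[0.5,-0.33,0,0],[0.5,-0.33,0,0],[0.5,-0.33,0,0]]'
python3 - <<'E'
from h import *
np.set_printoptions(precision=4,suppress=True)
c=cam('wrist'); save(c,'w1')
for l in ['loose_spacer','petri_dish','wash_bottle']:
    for r in vision.outline_of('wrist',l)[:2]:
        m=r['mask']; print(l,np.round(r['point']),r['conf'],at_z(c,r['point'],.005), m.sum())
        if l=='loose_spacer': print(cv2.minAreaRect(np.argwhere(m)[:,::-1].astype(np.float32)))
t=cam('top');s=cam('side')
# overhead bar: plane through top rays and side rays
for rt in [(157,320)]:
  o1,d1=ray(t,rt); _,d1b=ray(t,(163,20)); n1=np.cross(d1,d1b)
  o2,d2=ray(s,(75,50)); _,d2b=ray(s,(20,240)); n2=np.cross(d2,d2b)
  print('bar',np.linalg.lstsq(np.array([n1,n2,[0,1e-3,0]]),np.array([n1@o1,n2@o2,-1e-4]),rcond=None)[0])
E
```

```text
time: 2.12
position: [0.3961, -0.3473, 0.2086]
tool_rot: [0.992, 0.123, -0.0, 0.0]
ft_force: [0.2, -0.3, -0.1]
grip_width: 0.0868
grip_force: 0.0
time: 2.7
position: [0.5167, -0.2171, 0.2083]
tool_rot: [0.993, 0.121, -0.0, 0.0]
ft_force: [-0.2, -0.5, -0.2]
grip_width: 0.0871
grip_force: 0.0
loose_spacer [144. 324.] 0.75 [ 0.5604 -0.2191  0.005 ] 3469
((328.3710021972656, 139.13563537597656), (37.268707275390625, 108.5616226196289), 39.17366027832031)
petri_dish [  0. 289.] 0.56 [ 0.7041 -0.1426  0.005 ] 123
wash_bottle [  4. 396.] 0.95 [ 0.7292 -0.2583  0.005 ] 404
bar [ 0.6508 -0.1     0.4635]
```

View pics/w1.png

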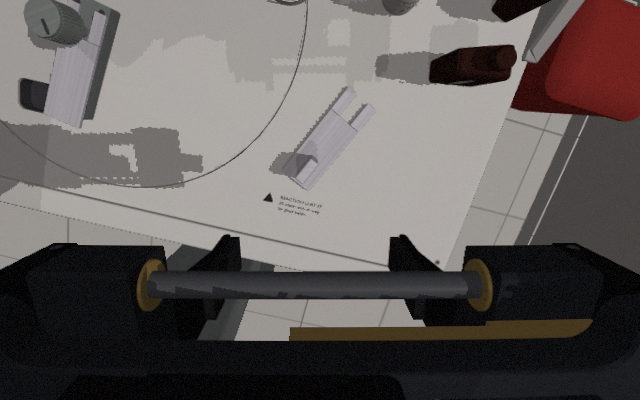

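The wrist view shows the loose spacer clearly: fork ends at (348,87) and (374,105), tab near (305,165). The post and cap are at the upper left (55,25), partly cut off. I'll fit the models to the masks.

```bash
cat >> h.py <<'E'
from scipy.optimize import minimize
def box(x0,x1,y0,y1,z0,z1): return np.array([[x,y,z] for x in (x0,x1) for y in (y0,y1) for z in (z0,z1)])
def cyl(r,z0,z1): a=np.linspace(0,2*np.pi,40); return np.r_[np.c_[r*np.cos(a),r*np.sin(a),0*a+z0],np.c_[r*np.cos(a),r*np.sin(a),0*a+z1]]
PLATE=[box(-.105,-.008,-.022,.022,0,.005),box(-.008,.025,-.022,-.0085,0,.005),box(-.008,.025,.0085,.022,0,.005)]
LOOSE=PLATE+[box(-.095,-.065,-.006,.006,.005,.043)]
POST=[box(-.095,.035,-.022,.022,0,.02)]
def place(p,P,z): 
    cs,sn=np.cos(p[2]),np.sin(p[2]); return np.c_[P[:,0]*cs-P[:,1]*sn+p[0],P[:,0]*sn+P[:,1]*cs+p[1],P[:,2]+z]
def render(c,parts,p,z,f=4):
    im=np.zeros((400*f,640*f),np.uint8)
    for P in parts:
        uv=np.array([proj(c,q)[::-1] for q in place(p,P,z)])
        cv2.fillConvexPoly(im,cv2.convexHull(((uv+.5)*f*16).astype(np.int32)),255,shift=4)
    return cv2.resize(im,(640,400),interpolation=cv2.INTER_AREA)/255.
def fit(cm,parts,p0,z):   # cm: list of (cam,mask)
    def cost(p):
        s=0
        for c,m in cm:
            g=render(c,parts,p,z); s+=1-np.minimum(g,m).sum()/np.maximum(g,m).sum()
        return s/len(cm)
    sim=np.array([p0]+[np.array(p0)+d for d in np.diag([.008,.008,.12])])
    r=minimize(cost,p0,method='Nelder-Mead',options=dict(initial_simplex=sim,maxiter=90,xatol=1e-4,fatol=1e-4)); return r.x,r.fun
E
python3 - <<'E'
from h import *
np.set_printoptions(precision=4,suppress=True)
c=cam('wrist'); m=vision.outline_of('wrist','loose_spacer')[0]['mask'].astype(float)
a=at_z(c,(96,361),.005)[:2]; b=at_z(c,(182,296),.005)[:2]; d=(a-b)/np.linalg.norm(a-b); print('len',np.linalg.norm(a-b))
p0=np.r_[a-.025*d,np.arctan2(d[1],d[0])]; print(p0)
p,f=fit([(c,m)],LOOSE,p0,0); print('wrist',p,f)
s=cam('side'); ms=vision.outline_of('side','loose_spacer')[0]['mask'].astype(float); print('side',fit([(s,ms)],LOOSE,p,0))
t=cam('top'); mt=vision.outline_of('top','loose_spacer')[0]['mask'].astype(float); print('top',fit([(t,mt)],LOOSE,p,0))
ps,f=fit([(c,m),(s,ms)],LOOSE,p,0);print(ps,f)
tab=place(ps,np.array([[-.08,0,0]]),0)[0]; print('tab',tab)
o=robot.get_obs(); Rm=R.from_quat(o['tool_rot']).as_matrix(); print('toolyaw(x)',np.arctan2(Rm[1,0],Rm[0,0]), 'delta tool', Rm.T@(tab-o['position']),'dyaw',ps[2]-np.arctan2(Rm[1,0],Rm[0,0]))
for n,c2 in (('side',s),('top',t)):
  for l,Z in (('post',0),):
    r=vision.outline_of(n,l)[0]; mm=r['mask'].astype(float); print(n,l,r['conf'],mm.sum(),fit([(c2,mm)],[box(-.095,.035,-.022,.022,0,.025),cyl(.018,.042,.076)],[.63,.065,0],0))
im=c['frame'][40:210,230:430]; cv2.imwrite('pics/w1c.png',cv2.resize(im,None,fx=4,fy=4)[:600,:,::-1])
E
```

```text
len 0.13098305245525516
[ 0.6029 -0.2381 -0.4066]
wrist [ 0.6021 -0.2391 -0.4427] 0.028992581241106263
side (array([ 0.603 , -0.2359, -0.4413]), np.float64(0.10154025513978882))
top (array([ 0.6071, -0.2421, -0.4916]), np.float64(0.736308735936466))
[ 0.6023 -0.2389 -0.4446] 0.08586103602011563
tab [ 0.5301 -0.2045  0.    ]
toolyaw(x) 0.24250170926510997 delta tool [ 0.0155 -0.0082  0.2085] dyaw -0.687095012691463
side post 0.78 1061.0 (array([ 0.6181,  0.0741, -0.2739]), np.float64(0.4943880893450159))
top post 0.89 300.0 (array([ 0.6184,  0.0708, -0.0141]), np.float64(0.7346633693243108))
```

Wrist and side fits agree on the loose spacer: (0.602, -0.239), yaw -0.443. That puts the tab at (0.530, -0.205). I'll turn, descend and grip.

```bash
python3 -m handwheel '[[0.052,-0.029,0.2,0.109],[0.052,-0.029,0.2,0.109],[0.052,-0.029,0.3,0.109],[0.052,-0.029,0.3,0.109],[0.052,-0.029,0.3,0.109],[0.052,-0.029,0.3,0.109],[0.052,-0.029,0.3,0.109],[0.052,-0.029,0.45,0.109],[0.052,-0.029,0.55,0.109],[0.052,-0.029,0.6,0.109],[0.052,-0.029,0.627,0.109],[0.052,-0.029,0.627,0.109],[0.052,-0.029,0.627,0.109]]' 70 && python3 -m handwheel '[[0,0,0,0],[0,0,0,0],[0,0,0,0],[0,0,0,0],[0,0,0,0],[0,0,0,0],[0,0,0,0],[0,0,0,0]]' 0 30
```

```text
time: 4.48
position: [0.5307, -0.2041, 0.0207]
tool_rot: [0.976, -0.219, 0.0, 0.0]
ft_force: [0.7, -0.4, -0.1]
grip_width: 0.0613
grip_force: 0.0
time: 5.15
position: [0.5302, -0.2038, 0.0204]
tool_rot: [0.976, -0.219, 0.0, 0.0]
ft_force: [-0.9, 0.4, 0.2]
grip_width: 0.0155
grip_force: 0.0
```

```bash
python3 -m handwheel '[[0,0,0,0],[0,0,0,0],[0,0,0,0],[0,0,-0.1,0],[0,0,-0.2,0],[-0.1,-0.07,-0.3,-0.02],[-0.2,-0.14,-0.4,-0.04],[-0.33,-0.228,-0.5,-0.07],[-0.33,-0.228,-0.6,-0.07],[-0.33,-0.228,-0.6,-0.07],[-0.33,-0.228,-0.6,-0.07],[-0.33,-0.228,-0.6,-0.07],[-0.33,-0.228,-0.6,-0.07],[-0.33,-0.228,-0.6,-0.07]]'
python3 - <<'E'
from h import *
np.set_printoptions(precision=4,suppress=True)
c=cam('wrist'); save(c,'w2')
for l in ['post','lower_spacer','knurled_cap','loose_spacer']:
    for r in vision.outline_of('wrist',l)[:2]:
        m=r['mask']; v=np.argwhere(m); print(l,np.round(r['point']),r['conf'],at_z(c,r['point'],.025), m.sum(),v.min(0),v.max(0))
E
```

```text
time: 6.32
position: [0.4696, -0.1001, 0.1988]
tool_rot: [1.0, -0.002, -0.001, -0.001]
ft_force: [-0.2, 0.3, -0.9]
grip_width: 0.0116
grip_force: 30.0
post [ 38. 147.] 0.61 [0.6271 0.0761 0.025 ] 3410 [  9 107] [137 184]
lower_spacer [ 95. 158.] 0.55 [0.5692 0.0722 0.025 ] 4046 [ 18 131] [146 177]
lower_spacer [ 39. 134.] 0.26 [0.6258 0.0899 0.025 ] 1978 [ 13 107] [ 61 161]
knurled_cap [ 37. 135.] 0.86 [0.6284 0.0884 0.025 ] 1957 [ 13 106] [ 61 161]
loose_spacer [167. 316.] 0.9 [ 0.488  -0.1023  0.025 ] 11083 [ 67 278] [271 352]
```

View pics/w2.png

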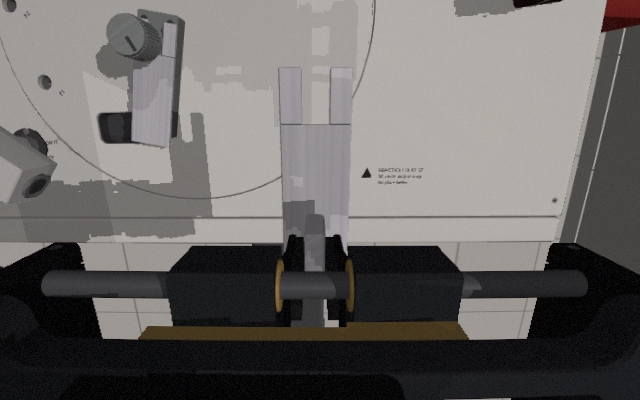

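The wrist view shows the held spacer square in the grip: fork at (68,290)/(68,341), tab between the fingers. The post is at the left, cap at (37,135), with the lower spacer running from (18,168) to (145,150) on the block. I'll fit the post, lower spacer and held spacer.

Run:
```python
from h import *
np.set_printoptions(precision=4,suppress=True)
c=cam('wrist'); M={l:vision.outline_of('wrist',l)[0]['mask'] for l in ['post','lower_spacer','knurled_cap','loose_spacer']}
s=cam('side'); S={l:vision.outline_of('side',l)[0]['mask'] for l in ['post','lower_spacer','knurled_cap']}
def nm(f,p0,d): 
    sim=np.array([p0]+[np.array(p0)+e for e in np.diag(d)]); r=minimize(f,p0,method='Nelder-Mead',options=dict(initial_simplex=sim,maxiter=150,xatol=1e-4,fatol=1e-4)); return r.x,r.fun
iou=lambda g,m: 1-np.minimum(g,m).sum()/np.maximum(g,m).sum()
CAP=[cyl(.018,0,.034)]
for nme,v in (('w',[(c,M)]),('s',[(s,S)]),('ws',[(c,M),(s,S)])):
    f=lambda p: np.mean([iou(render(k,CAP,[p[0],p[1],0],p[2]),m['knurled_cap'].astype(float)) for k,m in v])
    cap,e=nm(f,[.63,.07,.041],[.008,.008,.004]); print('cap',nme,cap,e)
capm=render(c,CAP,[cap[0],cap[1],0],cap[2])
u=(M['post']|M['lower_spacer']|M['knurled_cap']).astype(float); ul=np.where(capm>.5,0,M['lower_spacer'].astype(float))
low=lambda p: render(c,PLATE,p,.02)*(capm<.5)
lo,e=nm(lambda p:iou(low(p),ul),[cap[0],cap[1],-.03],[.005,.005,.06]); print('lower',lo,e)
lm=render(c,PLATE,lo,.02)
po,e=nm(lambda p:iou(np.maximum.reduce([render(c,POST,p,0),lm,capm]),u),[cap[0],cap[1],-.03],[.005,.005,.06]); print('post',po,e)
h=M['loose_spacer'].astype(float); h[235:]=0
def g(p):
    r=render(c,LOOSE,p[:3],.178+0*p[0]); r[235:]=0; return iou(r,h)
o=robot.get_obs(); hp,e=nm(g,[o['position'][0]+.08,-.1,0],[.005,.005,.05]); print('held',hp,e,'tcp',o['position'],R.from_quat(o['tool_rot']).as_euler('xyz'))
im=c['frame'].copy()
for m,col in ((render(c,POST,po,0),(255,0,0)),(lm,(0,255,0)),(capm,(255,255,0)),(render(c,LOOSE,hp,.178),(0,0,255))):
    k,_=cv2.findContours((m>.5).astype(np.uint8),cv2.RETR_EXTERNAL,cv2.CHAIN_APPROX_NONE); cv2.drawContours(im,k,-1,col,1)
a=cv2.resize(im[0:160,80:230],None,fx=3.5,fy=3.5,interpolation=cv2.INTER_NEAREST)
b=cv2.resize(c['frame'][0:160,100:190],(270,560),interpolation=cv2.INTER_NEAREST,fx=3,fy=3.5)[:560]
cv2.imwrite('pics/fit.png',np.hstack([a[:560],b])[:,:,::-1])
```

```text
cap w [0.6191 0.0719 0.0391] 0.05683283074688272
cap s [0.6184 0.0753 0.0444] 0.05032486512668899
cap ws [0.6192 0.071  0.041 ] 0.061328037550640924
lower [ 0.6191  0.0704 -0.1797] 0.056905897377010906
post [ 0.6187  0.0725 -0.1905] 0.040590188801153504
held [ 0.5493 -0.1011 -0.0047] 0.017625114991511537 tcp [ 0.47   -0.0996  0.2004] [ 3.1415 -0.0001 -0.0022]
```

View pics/fit.png

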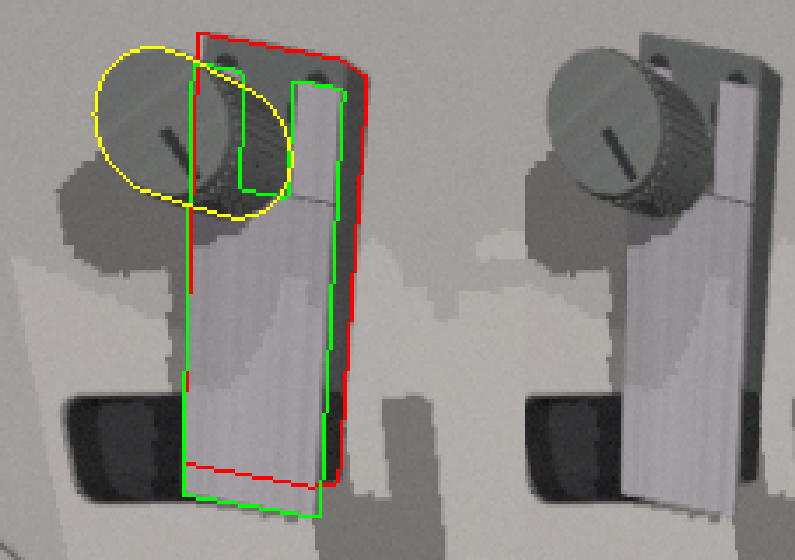

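The overlay matches the image well. The stud is at about (0.619, 0.0715), yaw -0.185, with the lower spacer square. The white swing-arm object at the left (175,30 in w2) is close to the working pose, so I'll triangulate it first.

Run:
```python
from h import *
np.set_printoptions(precision=3,suppress=True)
t=cam('top');s=cam('side');c=cam('wrist')
def tri(*a):
    A=[];b=[]
    for k,rc in a:
        o,d=ray(k,rc); d/=np.linalg.norm(d); Q=np.eye(3)-np.outer(d,d); A.append(Q); b.append(Q@o)
    A=np.vstack(A);b=np.hstack(b); x=np.linalg.lstsq(A,b,rcond=None)[0]; return x,np.linalg.norm(A@x-b)
print('tip', tri((t,(272,211)),(s,(303,399))), tri((c,(172,56)),(s,(303,399))), tri((c,(172,56)),(t,(272,211))))
print('ray w tip at z', [at_z(c,(172,56),z) for z in (0,.05,.1,.15)])
a=t['frame'][130:300,130:300]; b=s['frame'][270:395,270:420]; w=c['frame'][100:225,0:150]
cv2.imwrite('pics/arm.png',np.hstack([cv2.resize(x,(266,300)) for x in (a,b,w)])[:,:,::-1])
```

```text
tip (array([0.474, 0.197, 0.055]), np.float64(0.014886881095128493)) (array([0.476, 0.191, 0.047]), np.float64(0.017135080965806807)) (array([0.485, 0.202, 0.035]), np.float64(0.0011099837002019393))
ray w tip at z [array([0.48 , 0.233, 0.   ]), array([0.489, 0.189, 0.05 ]), array([0.498, 0.145, 0.1  ]), array([0.507, 0.101, 0.15 ])]
```

View pics/arm.png

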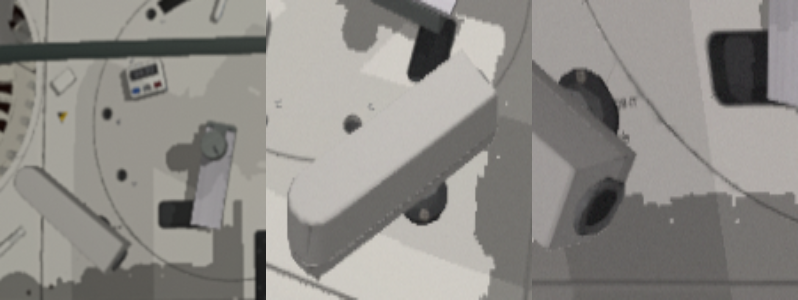

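Run:
```python
from h import *
np.set_printoptions(precision=3,suppress=True)
t=cam('top');s=cam('side');c=cam('wrist')
def tri(*a):
    A=[];b=[]
    for k,rc in a:
        o,d=ray(k,rc); d/=np.linalg.norm(d); Q=np.eye(3)-np.outer(d,d); A.append(Q); b.append(Q@o)
    A=np.vstack(A);b=np.hstack(b); x=np.linalg.lstsq(A,b,rcond=None)[0]; return x,np.linalg.norm(A@x-b)
T=(t,(268,213));S=(s,(291,379));W=(c,(163,58))
for n,k in (('TS',(T,S)),('TW',(T,W)),('SW',(S,W)),('all',(T,S,W))): print('A',n,*tri(*k))
print('B', *tri((t,(282,204)),(s,(308,400))))
```

```text
A TS [0.496 0.19  0.066] 0.002473681863325189
A TW [0.495 0.198 0.034] 0.002063644996002295
A SW [0.499 0.18  0.055] 0.0007146082258408725
A all [0.497 0.186 0.057] 0.009861316829319082
B [0.462 0.211 0.061] 0.0016526210939024131
```

The swing arm's top is at about 6 cm and the gripper body stays above 11 cm, so it clears. I'll go to the pre-insert pose.

```bash
python3 -m handwheel '[[-0.003,-0.08,0.03,0.003],[-0.006,-0.16,0.06,0.006],[-0.009,-0.25,0.1,0.01],[-0.012,-0.34,0.14,0.014],[-0.015,-0.43,0.18,0.018],[-0.018,-0.52,0.22,0.022],[-0.02,-0.6,0.26,0.026],[-0.024,-0.65,0.29,0.029],[-0.025,-0.672,0.3,0.029],[-0.025,-0.672,0.3,0.029],[-0.025,-0.672,0.3,0.029],[-0.025,-0.672,0.3,0.029]]'
python3 - <<'E'
from h import *
np.set_printoptions(precision=4,suppress=True)
c=cam('wrist'); o=robot.get_obs(); tp=o['position']; yaw=R.from_quat(o['tool_rot']).as_euler('xyz')[2]; print(tp,yaw)
M={l:vision.outline_of('wrist',l)[0]['mask'] for l in ['knurled_cap','loose_spacer']}
iou=lambda g,m: 1-np.minimum(g,m).sum()/np.maximum(g,m).sum()
def nm(f,p0,d): 
    sim=np.array([p0]+[np.array(p0)+e for e in np.diag(d)]); r=minimize(f,p0,method='Nelder-Mead',options=dict(initial_simplex=sim,maxiter=150,xatol=1e-4,fatol=1e-4)); return r.x,r.fun
CAP=[cyl(.018,0,.034)]
for z in (.0395,.041,.0425): print('cap',z,nm(lambda p: iou(render(c,CAP,[p[0],p[1],0],z),M['knurled_cap'].astype(float)),[.619,.0715],[.005,.005]))
h=M['loose_spacer'].astype(float); h[235:]=0
def g(p):
    r=render(c,LOOSE,p,tp[2]-.0204); r[235:]=0; return iou(r,h)
hp,e=nm(g,[tp[0]+.079*np.cos(yaw),tp[1]+.079*np.sin(yaw),yaw],[.004,.004,.04]); print('held',hp,e)
save(c,'w3')
E
```

```text
time: 8.32
position: [0.4638, 0.1012, 0.1109]
tool_rot: [0.996, -0.092, 0.001, 0.0]
ft_force: [0.7, -0.4, -0.9]
grip_width: 0.0116
grip_force: 30.0
[0.4638 0.1011 0.111 ] -0.18545115384850686
cap 0.0395 (array([0.6203, 0.0704]), np.float64(0.04486835553462598))
cap 0.041 (array([0.6198, 0.0705]), np.float64(0.041914116474287444))
cap 0.0425 (array([0.6195, 0.0707]), np.float64(0.04018772251591329))
held [ 0.5417  0.0856 -0.1867] 0.023766745904509334
```

View pics/w3.png

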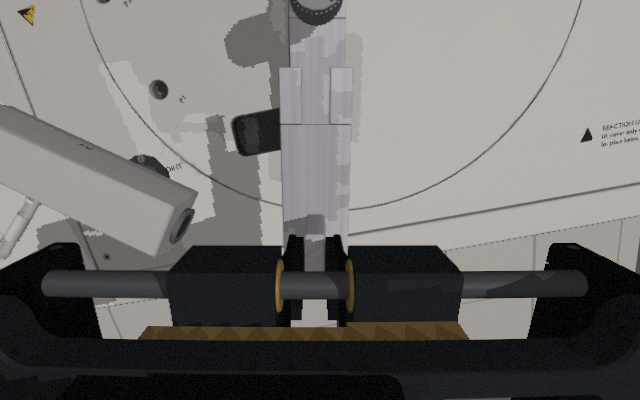

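The held spacer is in line with the lower one, with the cap straight ahead at (10,318). I need to go 79 mm forward with 0.4 mm lateral error. I'll descend and slide in.

```bash
python3 -m handwheel '[[0,0,0.08,0],[0,0,0.15,0],[0,0,0.19,0],[0,0,0.205,0],[0,0,0.205,0],[0,0,0.205,0],[0.03,0,0.205,0],[0.06,0,0.205,0],[0.09,0,0.205,0],[0.12,0,0.205,0],[0.15,0,0.205,0],[0.18,0,0.205,0],[0.21,0,0.205,0],[0.23,0,0.205,0],[0.25,0,0.205,0],[0.265,0,0.205,0],[0.265,0,0.205,0],[0.265,0,0.205,0]]'
python3 - <<'E'
from h import *
np.set_printoptions(precision=4,suppress=True)
o=robot.get_obs(); print(o['position'],o['ft_force'])
s=cam('side'); a=cv2.resize(s['frame'][200:300,270:410],(798,570),interpolation=cv2.INTER_CUBIC); cv2.imwrite('pics/s1.png',a[:,:,::-1])
E
```

```text
time: 9.97
position: [0.5408, 0.0874, 0.0487]
tool_rot: [0.996, -0.092, -0.0, -0.0]
ft_force: [0.3, 0.0, -1.4]
grip_width: 0.0116
grip_force: 30.0
[0.5408 0.0874 0.0487] [ 0.3266  0.0217 -1.3968]
```

View pics/s1.png

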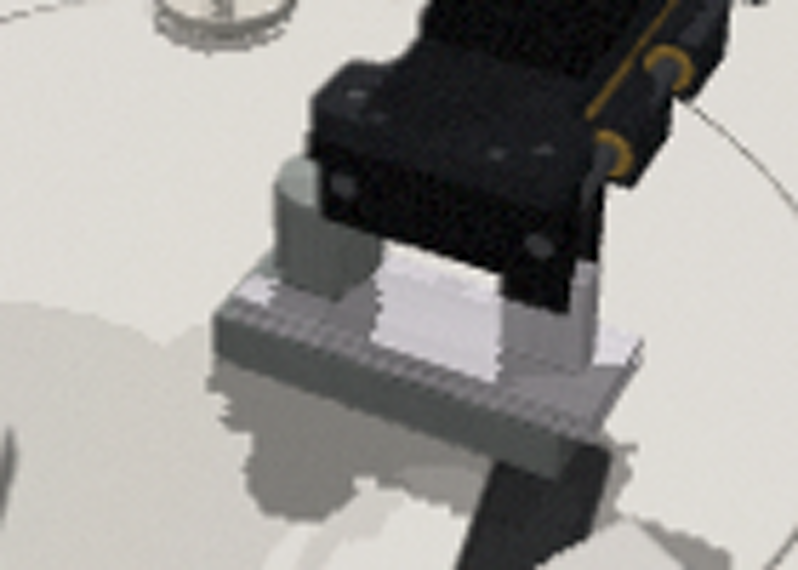

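The spacer is under the cap and parallel to the pile, and the wrist shows no contact force. I'll lower it and check the force before releasing.

```bash
python3 -m handwheel '[[0,0,0.004,0],[0,0,0.008,0],[0,0,0.011,0],[0,0,0.0115,0],[0,0,0.0115,0],[0,0,0.0115,0]]'
```

```text
time: 10.52
position: [0.541, 0.0875, 0.0454]
tool_rot: [0.996, -0.092, -0.0, -0.0]
ft_force: [0.1, -0.8, -0.5]
grip_width: 0.0117
grip_force: 30.0
```

```bash
python3 -m handwheel '[[0,0,0.001,0],[0,0,0.001,0],[0,0,0.001,0],[0,0,0.001,0],[0,0,0.001,0],[0,0,0.001,0]]' 35 && python3 -m handwheel '[[0,0,-0.08,0],[0,0,-0.16,0],[-0.05,0,-0.25,0],[-0.12,0,-0.33,0],[-0.2,0,-0.4,0],[-0.2,0,-0.4,0],[-0.2,0,-0.4,0],[-0.2,0,-0.4,0]]'
python3 - <<'E'
from h import *
np.set_printoptions(precision=4,suppress=True)
iou=lambda g,m: 1-np.minimum(g,m).sum()/np.maximum(g,m).sum()
def nm(f,p0,d): 
    sim=np.array([p0]+[np.array(p0)+e for e in np.diag(d)]); r=minimize(f,p0,method='Nelder-Mead',options=dict(initial_simplex=sim,maxiter=150,xatol=1e-4,fatol=1e-4)); return r.x,r.fun
c=cam('wrist'); R1=[(l,vision.outline_of('wrist',l)[0]) for l in ['knurled_cap','loose_spacer','post']]; M={l:r['mask'].astype(float) for l,r in R1}; print([(l,r['conf'],r['point'],r['mask'].sum()) for l,r in R1])
CAP=[cyl(.018,0,.034)]
cap,e=nm(lambda p: iou(render(c,CAP,[p[0],p[1],0],.0415),M['knurled_cap']),[.619,.0715],[.005,.005]); print('cap',cap,e)
capm=render(c,CAP,[cap[0],cap[1],0],.0415)
def g(p):
    r=render(c,LOOSE,p,.025)*(capm<.5); return iou(r,M['loose_spacer']*(capm<.5))
print('loose',nm(g,[cap[0],cap[1],-.185],[.004,.004,.04]))
s=cam('side'); A=[vision.outline_of('side',l)[0]['mask'] for l in ('loose_spacer','knurled_cap')]
cs=render(s,CAP,[cap[0],cap[1],0],.0415)
print('side',nm(lambda p:iou(render(s,LOOSE,p,.025)*(cs<.5),A[0]*(cs<.5)),[cap[0],cap[1],-.185],[.004,.004,.04]))
top=np.hstack([cv2.resize(c['frame'][0:240,170:410],(400,400)),cv2.resize(s['frame'][200:300,280:380],(400,400),interpolation=cv2.INTER_CUBIC)]); cv2.imwrite('pics/after.png',top[:,:,::-1])
E
```

```text
time: 11.02
position: [0.5412, 0.0874, 0.0452]
tool_rot: [0.996, -0.092, 0.0, -0.0]
ft_force: [0.8, -0.4, 0.4]
grip_width: 0.03
grip_force: 0.0
time: 11.68
position: [0.4828, 0.0983, 0.1651]
tool_rot: [0.996, -0.092, 0.001, -0.0]
ft_force: [-0.6, -0.5, -0.5]
grip_width: 0.0305
grip_force: 0.0
[('knurled_cap', 0.92, [37.3, 318.0], np.int64(1965)), ('loose_spacer', 0.81, [105.9, 313.5], np.int64(4555)), ('post', 0.95, [38.1, 315.2], np.int64(2151))]
cap [0.6189 0.0708] 0.043464303809218174
loose (array([ 0.6199,  0.0719, -0.1853]), np.float64(0.023416716889202216))
side (array([ 0.6195,  0.074 , -0.1928]), np.float64(0.06013180100230342))
```

View pics/after.png

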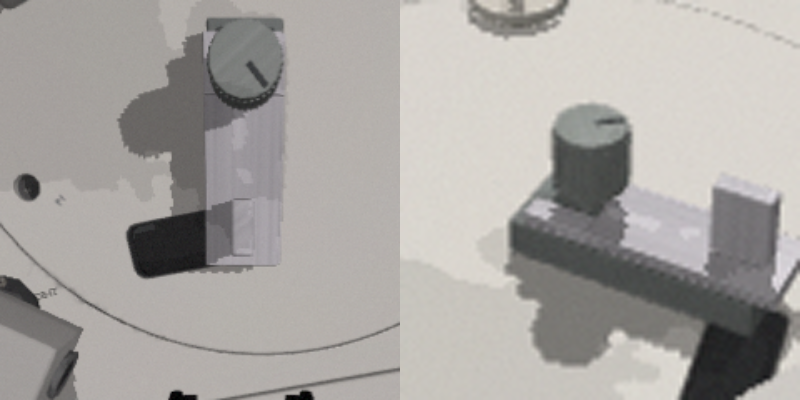

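The loose spacer fits at (0.620, 0.072), yaw -0.185, within 1-1.5 mm of the cap axis and flat in both views. The last joint can do the whole cap stroke in one grasp if I start unwound, so I'll go above the cap and turn anticlockwise first.

```bash
python3 -m handwheel '[[0.1,0,0,-0.02],[0.2,0,0,-0.04],[0.3,0,0,-0.06],[0.4,0,0.05,-0.08],[0.464,0.005,0.1,-0.1],[0.464,0.005,0.15,-0.12],[0.464,0.005,0.15,-0.14],[0.464,0.005,0.15,-0.16],[0.464,0.005,0.15,-0.18],[0.464,0.005,0.15,-0.2],[0.464,0.005,0.15,-0.22],[0.464,0.005,0.15,-0.24],[0.464,0.005,0.15,-0.26],[0.464,0.005,0.15,-0.28],[0.464,0.005,0.15,-0.3],[0.464,0.005,0.15,-0.3],[0.464,0.005,0.15,-0.3]]' 71 && python3 -m handwheel '[[0,0,0,-0.02],[0,0,0,-0.04],[0,0,0,-0.06],[0,0,0,-0.08],[0,0,0,-0.1],[0,0,0,-0.12],[0,0,0,-0.14],[0,0,0,-0.16],[0,0,0,-0.18],[0,0,0,-0.2],[0,0,0,-0.22],[0,0,0,-0.24],[0,0,0,-0.26],[0,0,0,-0.27],[0,0,0,-0.27],[0,0,0,-0.27]]'
python3 -c "
from h import *
o=robot.get_obs(); print(o['position'],R.from_quat(o['tool_rot']).as_euler('xyz'),o['q'])"
```

```text
time: 13.45
position: [0.6186, 0.0713, 0.1196]
tool_rot: [0.661, 0.751, -0.0, -0.0]
ft_force: [0.2, 0.2, -0.1]
grip_width: 0.0618
grip_force: 0.0
time: 14.78
position: [0.6186, 0.0714, 0.1199]
tool_rot: [-0.125, 0.992, 0.0, -0.0]
ft_force: [0.4, -0.9, 0.2]
grip_width: 0.0617
grip_force: 0.0
[0.61862843 0.07143445 0.11991614] [ 3.14146326e+00 -2.01181983e-04 -2.89010800e+00] [-6.42708003e-02  6.31142279e-01  1.51718568e+00  7.22332377e-05
  9.93496113e-01 -1.88659120e+00]
```

```bash
python3 -m handwheel '[[0,0,0.08,0],[0,0,0.15,0],[0,0,0.2,0],[0,0,0.22,0],[0,0,0.22,0],[0,0,0.22,0]]' && python3 -m handwheel '[[0,0,0,0],[0,0,0,0],[0,0,0,0],[0,0,0,0],[0,0,0,0],[0,0,0,0],[0,0,0,0]]' 0 40
python3 -c "
from h import *
o=robot.get_obs(); print(o['position'],o['grip_width'],o['grip_force'],o['ft_force'],o['moment'],o['q'][5])"
```

```text
time: 15.28
position: [0.6189, 0.0714, 0.0542]
tool_rot: [-0.127, 0.992, -0.0, 0.0]
ft_force: [-0.2, -0.4, 0.4]
grip_width: 0.0616
grip_force: 0.0
time: 15.87
position: [0.619, 0.0712, 0.0546]
tool_rot: [-0.127, 0.992, -0.0, 0.0]
ft_force: [-0.8, -0.4, 2.1]
grip_width: 0.0346
grip_force: 40.0
[0.61904476 0.07121778 0.05461793] 0.034619289743840244 40.00096321105957 [-0.75251975 -0.44323055  2.09184061] [-0.02787528 -0.10899154 -0.012384  ] -1.890396845130609
```

The cap is gripped (34.6 mm reading, 40 N). I'll screw down 0.3 turn, with z following the 18 mm pitch.

```bash
python3 -m handwheel '[[0,0,0.0009,0.015],[0,0,0.0018,0.03],[0,0,0.0027,0.045],[0,0,0.0036,0.06],[0,0,0.0045,0.075],[0,0,0.0054,0.09],[0,0,0.0063,0.105],[0,0,0.0072,0.12],[0,0,0.0081,0.135],[0,0,0.009,0.15],[0,0,0.0099,0.165],[0,0,0.0108,0.18],[0,0,0.0117,0.195],[0,0,0.0126,0.21],[0,0,0.0135,0.225],[0,0,0.0144,0.24],[0,0,0.0153,0.255],[0,0,0.0162,0.27],[0,0,0.0171,0.285],[0,0,0.018,0.3]]'
python3 - <<'E'
from h import *
o=robot.get_obs(); print(o['position'],o['grip_width'],o['ft_force'],o['moment'],o['q'][5])
s=cam('side'); r=vision.outline_of('side','knurled_cap')[0]['mask']; v=np.argwhere(r); print(v.min(0),v.max(0))
m=vision.outline_of('side','loose_spacer')[0]; cs=render(s,[cyl(.03,.03,.15)],[.619,.0712,0],0)
cv2.imwrite('pics/turn.png',cv2.resize(s['frame'][190:290,280:400],(720,600),interpolation=cv2.INTER_CUBIC)[:,:,::-1])
E
```

```text
time: 17.53
position: [0.619, 0.0711, 0.0492]
tool_rot: [0.729, 0.685, 0.0, 0.001]
ft_force: [-0.5, -1.8, 3.0]
grip_width: 0.0343
grip_force: 40.0
[0.61900386 0.07105728 0.04924221] 0.03430948980849529 [-0.46033671 -1.79122574  2.99528139] [-0.26899086 -0.02484213  0.1706442 ] -0.0013863962988105525
[228 318] [252 336]
```

View pics/turn.png

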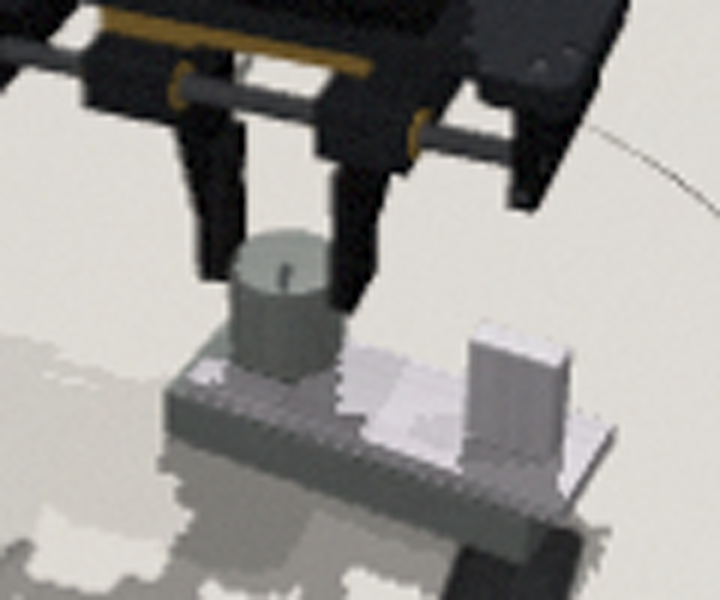

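The cap turned with the fingers: its line moved, the moment is about 0.17 N m and the pile is undisturbed. Remaining travel is 0.225-0.352 turn, so I'll do 0.21 first and then creep to the stop.

```bash
python3 -m handwheel '[[0,0,0.0009,0.015],[0,0,0.0018,0.03],[0,0,0.0027,0.045],[0,0,0.0036,0.06],[0,0,0.0045,0.075],[0,0,0.0054,0.09],[0,0,0.0063,0.105],[0,0,0.0072,0.12],[0,0,0.0081,0.135],[0,0,0.009,0.15],[0,0,0.0099,0.165],[0,0,0.0108,0.18],[0,0,0.0117,0.195],[0,0,0.0126,0.21]]'
python3 -c "
from h import *
o=robot.get_obs(); print(o['position'],o['moment'],o['q'][5])"
python3 -m handwheel '[[0,0,0.0006,0.01],[0,0,0.0012,0.02],[0,0,0.0018,0.03],[0,0,0.0024,0.04]]'
python3 -c "
from h import *
o=robot.get_obs(); print(o['position'],o['ft_force'],o['moment'],o['q'][5])"
python3 -m handwheel '[[0,0,0.0006,0.01],[0,0,0.0012,0.02],[0,0,0.0018,0.03]]'
python3 -c "
from h import *
o=robot.get_obs(); print(o['position'],o['ft_force'],o['moment'],o['q'][5])"
```

```text
time: 18.85
position: [0.6189, 0.0711, 0.0454]
tool_rot: [0.995, 0.096, 0.0, 0.0]
ft_force: [-0.3, -1.6, 4.3]
grip_width: 0.0347
grip_force: 40.0
[0.61887219 0.0710744  0.04540108] [-0.27491856  0.10193196  0.19647613] 1.3156409901119615
time: 19.18
position: [0.6188, 0.0711, 0.0447]
tool_rot: [1.0, -0.029, 0.0, 0.0]
ft_force: [-1.2, -1.6, 4.2]
grip_width: 0.0342
grip_force: 40.0
[0.61884871 0.07107876 0.04466922] [-1.23293456 -1.59564509  4.21140886] [-0.33207124  0.12262042  0.15443256] 1.5654219446378757
time: 19.43
position: [0.6188, 0.0711, 0.0441]
tool_rot: [0.992, -0.123, 0.0, 0.0]
ft_force: [-0.7, -1.5, 4.5]
grip_width: 0.034
grip_force: 40.0
[0.61879708 0.07112551 0.04410396] [-0.72397628 -1.52888693  4.49040138] [-0.2425063   0.13185564  0.17758719] 1.7539288575257344
```

```bash
P="from h import *
o=robot.get_obs(); print('##',o['position'],o['ft_force'],o['moment'],o['q'][5])"
python3 -m handwheel '[[0,0,0.0006,0.01],[0,0,0.0012,0.02]]' >/dev/null; python3 -c "$P"
python3 -m handwheel '[[0,0,0.0006,0.01],[0,0,0.0012,0.02]]' >/dev/null; python3 -c "$P"
python3 -m handwheel '[[0,0,0.0006,0.01],[0,0,0.0012,0.02]]' >/dev/null; python3 -c "$P"
```

```text
## [0.61880497 0.07111073 0.04377863] [-0.55034439 -1.51789291  4.30008814] [-0.31241342  0.20290041  0.19468365] 1.8795760654247575
## [0.61883125 0.07111021 0.04343725] [-1.44310535 -0.85823183  4.66001521] [-0.1271915   0.17909018  0.63562892] 2.004779745346691
## [0.61962501 0.07065596 0.04341171] [-0.90068446 -3.32433458  6.5335977 ] [-0.42621174  0.09020679  0.19639288] 2.128554510258163
```

The moment jumped to 0.64 N m at 3.9 rad, which looks like the stop. I'll hold, nudge once more to confirm, and check the cap's height.

```bash
P="from h import *
o=robot.get_obs(); print('##',o['position'],o['ft_force'],o['moment'],o['q'][5])"
python3 -m handwheel '[[0,0,0,0.008],[0,0,0,0.015]]' >/dev/null; python3 -c "$P"
python3 -m handwheel '[[0,0,0,0.008],[0,0,0,0.015]]' >/dev/null; python3 -c "$P"
python3 - <<'E'
from h import *
np.set_printoptions(precision=4,suppress=True)
s=cam('side'); r=vision.outline_of('side','knurled_cap')[0]; m=r['mask'].astype(float); print(r['conf'],m.sum())
# visible cap; restrict to lower part: compare bottom edge and top edge rows with model at heights
v=np.argwhere(m>0); print('rows',v.min(0),v.max(0))
for z in (.0305,.033,.036,.0415):
    g=np.argwhere(render(s,[cyl(.018,0,.034)],[.619,.0712,0],z)>.5); print(z,g.min(0),g.max(0))
print(robot.get_obs()['moment'])
E
```

```text
## [0.61954996 0.07057723 0.04348052] [-0.44204586 -2.32392612  5.50759191] [-0.27588262  0.07676381  1.19075749] 2.2218789995611083
## [0.61954162 0.07049894 0.04352338] [-0.05031964 -1.51862201  5.30049873] [-0.37005864  0.06224109  1.06583079] 2.3166020667420426
0.68 370.0
rows [231 318] [255 337]
0.0305 [230 318] [255 337]
0.033 [228 318] [254 337]
0.036 [227 318] [252 337]
0.0415 [225 318] [250 337]
[-0.4169  0.0669  0.9252]
```

The stop is confirmed: about 1.1 N m while the fingers slip, and the cap height matches 30.5 mm. I'll back off a quarter turn with a little extra for wind-up.

```bash
python3 -m handwheel '[[0,0,-0.0009,-0.015],[0,0,-0.0018,-0.03],[0,0,-0.0027,-0.045],[0,0,-0.0036,-0.06],[0,0,-0.0045,-0.075],[0,0,-0.0054,-0.09],[0,0,-0.0063,-0.105],[0,0,-0.0072,-0.12],[0,0,-0.0081,-0.135],[0,0,-0.009,-0.15],[0,0,-0.0099,-0.165],[0,0,-0.0108,-0.18],[0,0,-0.0117,-0.195],[0,0,-0.0126,-0.21],[0,0,-0.0135,-0.225],[0,0,-0.0144,-0.24],[0,0,-0.0153,-0.255],[0,0,-0.0153,-0.255],[0,0,-0.0153,-0.255],[0,0,-0.0153,-0.255]]'
python3 - <<'E'
from h import *
np.set_printoptions(precision=4,suppress=True)
o=robot.get_obs(); print(o['position'],o['ft_force'],o['moment'],o['q'][5],o['grip_force'])
s=cam('side'); r=vision.outline_of('side','knurled_cap')[0]; v=np.argwhere(r['mask']); print('rows',v.min(0),v.max(0))
for z in (.0305,.035,.0395):
    g=np.argwhere(render(s,[cyl(.018,0,.034)],[.619,.0712,0],z)>.5); print(z,g.min(0),g.max(0))
iou=lambda g,m: 1-np.minimum(g,m).sum()/np.maximum(g,m).sum()
r=vision.outline_of('side','loose_spacer')[0]; m=r['mask'].astype(float); occ=render(s,[cyl(.035,.031,.2)],[.619,.0712,0],0)<.5
f=lambda p: iou(render(s,LOOSE,p,.025)*occ,m*occ)
x=minimize(f,[.6195,.0735,-.19],method='Nelder-Mead',options=dict(initial_simplex=np.array([[.6195,.0735,-.19],[.6235,.0735,-.19],[.6195,.0775,-.19],[.6195,.0735,-.14]]),maxiter=90)); print('loose',x.x,x.fun)
for l in ('petri_dish','wash_bottle','timer'): print(l,vision.look_for('side',l)[0]['point'])
E
```

```text
time: 22.03
position: [0.6196, 0.0717, 0.0479]
tool_rot: [0.923, 0.384, 0.001, 0.0]
ft_force: [0.8, 0.4, 5.9]
grip_width: 0.0344
grip_force: 40.0
[0.6196 0.0717 0.0479] [0.7806 0.4435 5.8852] [ 0.1074 -0.082   0.0511] 0.7178683303144273 40.00177323818207
rows [229 317] [253 336]
0.0305 [230 318] [255 337]
0.035 [228 318] [253 337]
0.0395 [226 318] [251 337]
loose [ 0.6192  0.0739 -0.1892] 0.06052788592375735Traceback (most recent call last):
  File "<stdin>", line 11, in <module>
IndexError: list index out of range
```

The cap height matches a quarter turn (about 35 mm), the loose spacer hasn't moved since placing, and the grip holds at 40 N. Handing in.

```bash
python3 -c "
from rig import job
print(job.hand_in())"
```

```text
the job is handed in; nothing more can be done
None
```

I handed the job in with the loose spacer square on the lower one, the cap screwed to its stop and backed off about a quarter turn (1.6 rad commanded), and the fingers still gripping it at 40 N; the final look at the petri dish, bottle and timer failed, but nothing was moved near them, and the hand-in gave no verdict.

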